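# Release the toggle clamp and tray the RF module

## Task

Two toggle-clamp fixtures on the bench each hold a part down: one the RF module (a plain closed metal box with a coax connector at each end), the other a finned heat sink. Flip the handle of the clamp on the RF module over centre, away from the module, so that the clamp stays wide open; then lift the module out and set it down gently, right way up, flat on the floor of the shallow grey tray. Leave the heat sink's clamp shut.

Things in the scene. Friction and masses are not known exactly. Their poses are not given: they have to be found in the camera images.
- rf_module: Loose closed metal box, 0.19 kg, 48 (x) x 76 (y) x 20 mm high, coax connector on each y end (100 mm over both). Origin: centre of underside, 22 mm above the bench at first, on a narrow riser; low stops at its ends only, so grip mid-length across x and lift straight out. A rubber tip presses its top 20 mm from its centre towards the clamp; opened, the arm stands up, clear of the module.
- module_grip (a point): Middle of the black grip (18 mm thick, 62 long) of the RF module's clamp. z: along handle, away from its hinge, which is at z = -85 mm, 77 mm above the bench, 96 mm from the module's centre; y: hinge axis; x: way it opens. Shut, it leans 0.30 rad over the module; opens through vertical, away from the module, to a stop at 1.45 rad beyond. Takes 1-2 N; past vertical it falls open and stays.
- sink_grip (a point): The same point and axes on the like handle of the other clamp, which holds the finned heat sink (50 x 60 x 27 mm). Shut at the start, leaning 0.30 rad; leave it so. Both fixtures are screwed down: aluminium plates 210 x 90 mm, 12 mm thick, lying along the clamp's swing.
- tray: Fixed shallow open tray of grey plastic, 180 mm along its x, 140 mm along its y, 16 mm high, walls and floor 4 mm thick. Origin: centre of its underside on the bench; its floor is 4 mm above the origin.

How it is judged (in metres and radians):
On the way:
1. the RF module's clamp is open, its handle more than 1.0 rad beyond vertical, with the module still in its fixture (angle between module_grip's own z axis and vertical above 1 rad and distance of rf_module from where it was at the start of the episode below 0.015 m), for 0.2 s.
At the end, for the whole second after the job is handed in: The RF module lies at rest, right way up and flat (within 0.12 rad) on the tray's floor (its underside less than 6 mm above the floor, its centre within 70 mm of the tray's centre); its clamp's handle is still more than 1.0 rad beyond vertical; the heat sink's clamp is still shut (horizontal distance between rf_module and tray below 0.07 m and z of rf_module in the frame of tray below 0.01 m and angle between rf_module's own z axis and vertical below 0.12 rad and angle between module_grip's own z axis and vertical above 1 rad and angle between sink_grip's own z axis and vertical below 0.45 rad and linear speed of rf_module below 0.02 m/s); the robot touches nothing.
It fails at once if the heat sink's clamp is opened (its handle more than 0.6 rad from vertical) (angle between sink_grip's own z axis and vertical above 0.6 rad).
It fails at once if the module is dropped or thrown into the tray (it comes down to the tray's floor faster than 0.6 m/s) (horizontal distance between rf_module and tray below 0.1 m and z of rf_module in the frame of tray below 0.025 m and linear speed of rf_module above 0.6 m/s).
It also fails if it takes over 50 s, if anything falls off the work surface, if the arm or the gripper's body presses on something with over 40 N, if the wrist force passes 120 N, or if a joint passes its speed limit or range.

## Robot

A 6-joint arm with a two-finger parallel gripper is mounted at the origin on a cart in front of the work surface, level with it; the furniture and walls round the work are solid. World frame = base frame: x ahead of the robot, y to its left, z up, the work surface at z = 0. Lengths are in mm, angles in rad, forces in N, time in s.
With the tool pointing down it reaches from about 350 to 875 mm from the base axis. Payload 4.2 kg.
Tool frame: the origin (TCP) lies midway between the tips of the shut fingers; the grasp point (between the pads) lies 19 mm behind it (arm.grasp_offset is the distance from the TCP to the grasp point, in mm); z points along the fingers, y is the line along which they close (so a half turn about z gives the same grasp; the last joint's range is limited). The gripper opens to 85 mm and grips with 20 to 120 N. Pads are 22 mm wide; open, the fingers measure 114 mm over their backs; the gripper's body (76 mm by 85 mm) begins 54 mm behind the grasp point. The pads swing forward as they close: fully open they stand 13 mm farther back than shut.
Start: joints at [1.562, 0.385, 0.008, 0, -1.194, -0.259], TCP at [165.35, 602.709, 231.312] pointing down, gripper open.
Joint ranges: [-3.14, 3.14], [-1.21, 2.06], [-1.07, 1.41], [-3.16, 2.05], [-2.99, -0.16], [-3.1, 3.1]. Speed limits (rad/s): [2.79, 2.79, 3.14, 3.14, 3.14, 3.14].

## Interface

Orientations are given as a unit quaternion [x, y, z, w].
In Python, from bench import arm gives the robot as it stands. The module is installed in compiled form; this text tells all that it offers.
- The arm moves only by the tool servo_tool, never from a script. Its argument "increments" is a list of rows, each a list of 7 numbers: the opening, from 0 (shut) to 1 (fully open), then the shift along the tool's x, y, z in m, then the turn, a rotation vector about the tool's x, y, z in degrees. In form: [[grip, x, y, z, ax, ay, az], ...]. A call has 1 to 12 rows; each row is the pose to reach, as a shift and turn from the pose commanded when the call began, along the tool's axes at that moment; what a row does not reach only later rows make up. A row lasts 1/8 s, in which the tool goes at most 62.5 mm and 10.7 degrees, less where a joint would pass 70% of its speed; a pose out of reach is approached as far as the arm can. A call with a gripper value outside its range is refused whole. The fingers move at their own pace and stop on an object; the grip force is fixed at half the most. Time passes only in rows, so rows that repeat a pose let the fingers close. It gives the time, the measured TCP pose, the force, the opening and the grip force at its end, in the units of the state.
- arm.read_state(): the state, without advancing time (a new reading comes with each control period).
- arm.get_image(name): name is "scene" or "side" or "wrist"; returns a dict with "color" (420x560x3 uint8, red, green, blue), "fx", "fy", "cx", "cy" (pixels), "rvec" (rotation vector, rad) and "tvec" (3), from world to camera coordinates, as OpenCV has them; the wrist camera has in their place "hand_eye" (4x4, takes a point from camera to tool coordinates, whose origin is the TCP and whose axes are the flange's). Camera axes: x right, y down, z forward; pixel columns grow to the right and rows downward; lengths in mm; the calibration is good to about 2 mm. A picture is of the moment at which its call begins: read the wrist's pose just before it. There is no depth.
- arm.job_done(): hands the job in; it is judged then, once.
Trained networks look in the newest picture that a camera, given by its name, has taken for a name from the list of things; names that differ only in an ending like _2 or _b are one class to them, and where a whole thing is asked for, a point or a joint stands for the part that bears it (a point fixed in the world has none). Each returns a list of dicts, best first, with "p" (0 to 1); they miss things now and then, are a little off and sometimes report something else, mostly with a low value. They report only what shows in the picture. A call takes as long as a camera call.
- arm.look_for(camera, thing): "box" ([centre column, centre row, width, height] in pixels, round what is visible of it).
- arm.spot_point(camera, thing): "centre" ([column, row] in pixels: a listed point, or the origin of a listed thing).
The state is a dict: "clock": time; "joints": joint angles; "joint_vel": joint speeds; "joint_efforts": joint torques, N m; "position": TCP position; "ee_rot": TCP orientation; "contact_force": force on the tool from outside, world axes, zero at the start; "wrist_torque": the same for the moment, N m; "gripper_width": finger opening in mm; "grasp_force": force on a finger pad.
Only numpy, scipy, OpenCV 4.12 (cv2) and the standard library are available. Lean on these libraries where they do the work, as an engineer would, in place of code of your own. Each camera call takes 0.05 s, during which the arm holds its last target. There are 200 camera calls.

## Working session

There is one attempt and no reset: what is moved stays moved. The work goes in short steps, Python scripts to look and compute and a tool call to move; the robot and the scene stay as the last step left them, time stands still between calls to the robot, and variables do not carry over. Pictures are saved under pics/ and viewed, at most 10 in all, crops included, and the job is handed in when it is done.

Besides the shell and the picture viewer there is one more tool, called after "Emit:" as name(argument=value, ...), one argument or row to a line, values as JSON. servo_tool: Moves the arm, as the interface text tells. Its arguments: {"type":"object","properties":{"increments":{"type":"array","items":{"type":"array","items":{"type":"number"}}}},"required":["increments"]}

```bash
mkdir -p pics
cat > h.py <<'E'
import numpy as np, cv2
from scipy.spatial.transform import Rotation as R
from bench import arm
def cam(im):
    K=np.array([[im['fx'],0,im['cx']],[0,im['fy'],im['cy']],[0,0,1.]])
    if 'hand_eye' in im:
        s=arm.read_state(); T=np.eye(4); T[:3,:3]=R.from_quat(s['ee_rot']).as_matrix(); T[:3,3]=s['position']
        W=np.linalg.inv(T@np.array(im['hand_eye'])); return K,W[:3,:3],W[:3,3]
    return K,cv2.Rodrigues(np.array(im['rvec'],float))[0],np.array(im['tvec'],float).ravel()
def ray(c,px):
    K,Rm,t=c; d=Rm.T@np.linalg.inv(K)@np.array([px[0],px[1],1.]); return -Rm.T@t,d/np.linalg.norm(d)
def onz(c,px,z):
    o,d=ray(c,px); return o+d*(z-o[2])/d[2]
def tri(rs):
    A=sum(np.eye(3)-np.outer(d,d) for o,d in rs); b=sum((np.eye(3)-np.outer(d,d))@o for o,d in rs)
    p=np.linalg.solve(A,b); return p,[round(float(np.linalg.norm((np.eye(3)-np.outer(d,d))@(p-o))),1) for o,d in rs]
def proj(c,p):
    K,Rm,t=c; q=K@(Rm@np.array(p,float)+t); return q[:2]/q[2]
E
cat > a.py <<'E'
from h import *
np.set_printoptions(precision=1,suppress=True)
ims={};
s=arm.read_state(); print(s['position'],s['ee_rot'],s['clock'])
for n in ['scene','side','wrist']:
    im=arm.get_image(n); ims[n]=(im,cam(im)); cv2.imwrite(f'pics/{n}0.png',im['color'][:,:,::-1])
D={}
for n in ims:
    for t in ['rf_module','module_grip','sink_grip','tray']:
        r=arm.spot_point(n,t); D[n,t]=r
        print(n,t,[(np.round(q['centre'],1),round(q['p'],2)) for q in r[:3]])
for t in ['rf_module','module_grip','sink_grip','tray']:
    for a,b in [('scene','side'),('scene','wrist'),('side','wrist')]:
        if D[a,t] and D[b,t]: print(t,a,b,*tri([ray(ims[n][1],D[n,t][0]['centre']) for n in (a,b)]))
cv2.imwrite('pics/both.png',cv2.resize(np.hstack([ims['scene'][0]['color'],ims['side'][0]['color']])[:,:,::-1],(800,300)))
E
python3 a.py
```

```text
[165.2 602.2 230.2] [ 1.  -0.1 -0.   0. ] 0.0
scene rf_module [(array([340.4, 310.3]), 0.59)]
scene module_grip [(array([363.1, 242.2]), 0.68)]
scene sink_grip [(array([277.5, 190.1]), 0.87)]
scene tray [(array([217.9, 202.9]), 0.67), (array([342.9, 308.6]), 0.53)]
side rf_module [(array([295.6, 179.6]), 0.66)]
side module_grip [(array([263.8, 125.5]), 0.59)]
side sink_grip [(array([269.3, 189.4]), 0.85)]
side tray [(array([278. , 344.8]), 0.55)]
wrist rf_module []
wrist module_grip []
wrist sink_grip []
wrist tray []
rf_module scene side [ 464.3 -265.2   14.4] [1.7, 1.7]
module_grip scene side [ 534.1 -246.8  161.6] [2.3, 2.3]
sink_grip scene side [526.8 -26.7 163.8] [1.6, 1.6]
tray scene side [515.6 168.2  -1.4] [1.9, 1.9]
```

View pics/scene0.png

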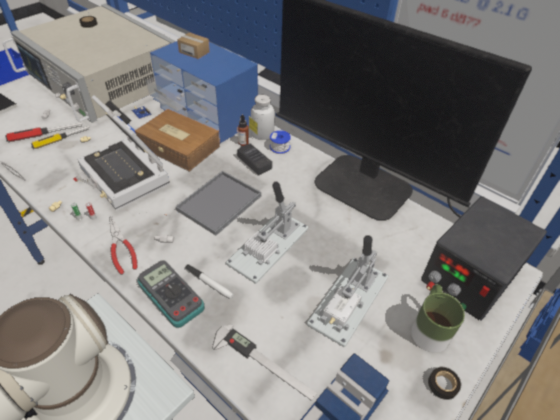

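View pics/side0.png

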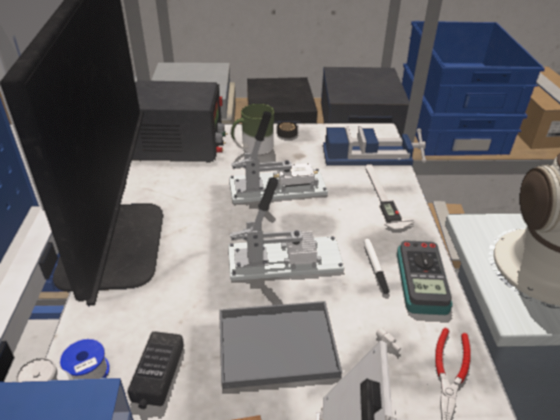

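Scene: right fixture near (345,295) with its black handle at (367,243); second fixture near (265,250) with its handle at (278,192); tray at (218,203). Side agrees: handles at (262,125) and (268,193), tray at (278,345). Next: compute the move to a viewing pose.

```bash
cat >> h.py <<'E'
def down(yaw): # tool z down, tool x at yaw
    c,s=np.cos(yaw),np.sin(yaw); return np.array([[c,s,0],[s,-c,0],[0,0,-1.]])
def inc(p,Rt,p0=None,R0=None):
    s=arm.read_state(); p0=np.array(s['position']) if p0 is None else p0
    R0=R.from_quat(s['ee_rot']).as_matrix() if R0 is None else R0
    return np.round(np.r_[R0.T@(np.array(p)-p0)/1000, np.degrees(R.from_matrix(R0.T@Rt).as_rotvec())],4)
E
python3 - <<'E'
from h import *
np.set_printoptions(precision=4,suppress=True)
s=arm.read_state(); M=R.from_quat(s['ee_rot']).as_matrix(); print(M)
im=arm.get_image('wrist'); print(np.array(im['hand_eye']),im['fx'])
for n,pt in [('scene',(365,185)),('scene',(410,205)),('side',(160,215)),('side',(85,300))]:
    print(n,pt,onz(cam(arm.get_image(n)),pt,0))
for n in ['scene','side']:
    c=cam(arm.get_image(n)); 
    for t in ['rf_module','module_grip','sink_grip','tray']: print(n,t,arm.look_for(n,t)[:2])
y0=np.arctan2(M[1,0],M[0,0]); print('yaw0',y0)
for p,y in [((430,200,330),-1.3),((400,-150,340),-2.89)]: print(inc(p,down(y)))
E
```

```text
[[ 0.9644 -0.2646 -0.    ]
 [-0.2646 -0.9644  0.    ]
 [-0.     -0.     -1.    ]]
[[   0.0001   -0.9484   -0.317    81.2101]
 [   1.       -0.0001    0.0005    0.2328]
 [  -0.0005   -0.317     0.9484 -142.5543]
 [   0.        0.        0.        1.    ]] 316.11997029033745
scene (365, 185) [837.2614 -75.9775  -0.    ]
scene (410, 205) [ 854.2063 -207.2459   -0.    ]
side (160, 215) [ 753.2503 -163.6909    0.    ]
side (85, 300) [847.3718  66.3742   0.    ]
scene rf_module [{'box': [340.6, 304.9, 34.1, 39.2], 'p': 0.92}]
scene module_grip [{'box': [367.6, 249.1, 13.9, 33.9], 'p': 0.83}]
scene sink_grip [{'box': [282.5, 195.1, 25.0, 31.1], 'p': 0.55}]
scene tray [{'box': [218.4, 201.9, 85.9, 63.6], 'p': 0.83}]
side rf_module [{'box': [296.8, 174.2, 38.7, 25.4], 'p': 0.78}]
side module_grip [{'box': [251.2, 137.4, 36.2, 56.6], 'p': 0.95}]
side sink_grip [{'box': [255.9, 207.3, 53.0, 64.7], 'p': 0.78}]
side tray [{'box': [282.2, 345.4, 119.5, 89.8], 'p': 0.75}]
yaw0 -0.2677616696073356
[ 0.3618  0.3183 -0.0987 -0.0012  0.0024 59.1371]
[  0.4255   0.6638  -0.1087   0.0011   0.0032 150.2374]
```

Emit:
servo_tool(
  increments=[
    [1, 0.1, 0.09, -0.08, 0, 0, 10],
    [1, 0.15, 0.13, -0.1, 0, 0, 20],
    [1, 0.2, 0.18, -0.1, 0, 0, 30],
    [1, 0.25, 0.22, -0.1, 0, 0, 40],
    [1, 0.3, 0.265, -0.1, 0, 0, 50],
    [1, 0.36, 0.318, -0.1, 0, 0, 60],
    [1, 0.37, 0.36, -0.1, 0, 0, 70],
    [1, 0.38, 0.41, -0.105, 0, 0, 80],
    [1, 0.39, 0.46, -0.11, 0, 0, 90],
    [1, 0.4, 0.51, -0.11, 0, 0, 100],
    [1, 0.41, 0.56, -0.11, 0, 0, 110],
    [1, 0.42, 0.61, -0.11, 0, 0, 120],
  ],
)

```text
clock: 3.0
position: [410.0, -64.4, 341.4]
ee_rot: [-0.377, 0.926, -0.0, 0.001]
contact_force: [2.0, -0.3, 0.1]
gripper_width: 85.4
grasp_force: 0.0
```

Emit:
servo_tool(
  increments=[
    [1, 0, 0, 0, 0, 0, 10],
    [1, 0, 0, 0, 0, 0, 20],
    [1, 0, 0, 0, 0, 0, 30],
    [1, 0, 0, 0, 0, 0, 30],
    [1, 0, 0, 0, 0, 0, 30],
  ],
)

```text
clock: 3.62
position: [410.4, -62.4, 341.0]
ee_rot: [-0.129, 0.992, 0.0, 0.0]
contact_force: [-0.2, 0.8, -0.5]
gripper_width: 85.1
grasp_force: 0.0
```

```bash
cat > b.py <<'E'
from h import *
import sys; k=sys.argv[1]
np.set_printoptions(precision=1,suppress=True)
s=arm.read_state(); print(s['clock'],s['position'],s['joints'],s['contact_force'])
Y=np.array(R.from_quat(s['ee_rot']).as_matrix()); print(Y[:,0],Y[:,2])
C={};D={}
for n in ['wrist','scene','side']:
    im=arm.get_image(n); C[n]=cam(im); cv2.imwrite(f'pics/{n}{k}.png',im['color'][:,:,::-1])
    for t in ['rf_module','module_grip','sink_grip','tray']:
        r=arm.spot_point(n,t); D[n,t]=r
        print(n,t,[(np.round(q['centre'],1),round(q['p'],2)) for q in r[:2]])
for t in ['rf_module','module_grip','sink_grip','tray']:
    rs=[ray(C[n],D[n,t][0]['centre']) for n in C if D[n,t]]
    if len(rs)>1: print(t,len(rs),*tri(rs))
E
python3 b.py 1
```

```text
3.625 [410.4 -62.4 341. ] [ 0.2 -0.1 -0.3  0.  -1.4 -1.6] [-0.2  0.8 -0.5]
[-1.  -0.3 -0. ] [ 0.  0. -1.]
wrist rf_module [(array([134.5, 166.2]), 0.76)]
wrist module_grip [(array([ 84.5, 253.2]), 0.59)]
wrist sink_grip [(array([287.1, 290.1]), 0.87), (array([393.9, 252.6]), 0.25)]
wrist tray [(array([393.5, 253.8]), 0.85)]
scene rf_module [(array([344.3, 309.6]), 0.91)]
scene module_grip [(array([366.8, 241.7]), 0.84)]
scene sink_grip [(array([275.2, 187.2]), 0.83)]
scene tray [(array([218.9, 203.4]), 0.67)]
side rf_module [(array([297.6, 181.6]), 0.61)]
side module_grip [(array([265.5, 126.2]), 0.87)]
side sink_grip [(array([270.2, 192.9]), 0.68)]
side tray [(array([276.2, 344. ]), 0.71)]
rf_module 3 [ 466.7 -267.6   11.8] [2.4, 4.1, 6.4]
module_grip 3 [ 535.4 -250.7  162. ] [2.4, 1.5, 3.8]
sink_grip 3 [526.4 -18.7 164. ] [1.8, 1.7, 0.5]
tray 3 [515.6 167.   -2.5] [4.7, 0.8, 5.0]
```

View pics/wrist1.png

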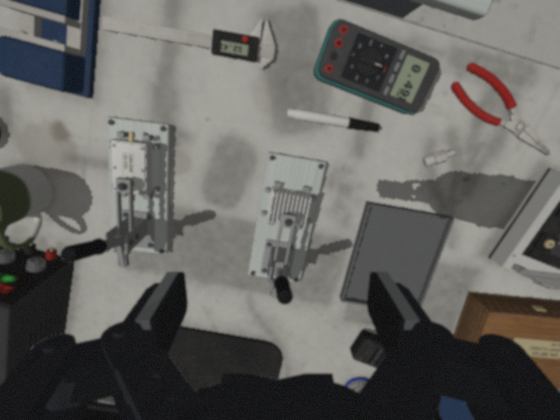

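The wrist shows the RF module with gold coax at (129,160) on the left plate, corners (108,117), (173,122), (168,252), and its handle at (85,250). The heat sink is on the middle plate at (290,205), with the tray at (398,255).

Run:
```python
from h import *
np.set_printoptions(precision=1,suppress=True)
c=cam(arm.get_image('wrist'))
P=[onz(c,p,12)[:2] for p in [(108,117),(173,122),(168,252),(137,253)]]
for p in P: print(p)
d=P[2]-P[1]; print('edge yaw',np.arctan2(d[1],d[0]),np.linalg.norm(d)); d=P[0]-P[1]; print('short',np.arctan2(-d[0],d[1])%3.1416,np.linalg.norm(d))
for p in [(368,203),(455,213),(341,300)]: print('tray',onz(c,p,16)[:2])
# view pose over module
print(inc((400,-270,330),down(-2.98)))
```

```text
[ 407.2 -313.1]
[ 390.5 -222.1]
[ 597.  -198.6]
[ 611.7 -247.6]
edge yaw 0.11335440743278864 207.853481639935
short 0.18137179487721156 92.51545247610463
tray [433.5  89. ]
tray [414.6 226. ]
tray [609.9 103.6]
[ 0.1 -0.2  0.  -0.   0.   5.4]
```

Emit:
servo_tool(
  increments=[
    [1, 0.02, -0.06, 0, 0, 0, 5],
    [1, 0.04, -0.12, 0, 0, 0, 5],
    [1, 0.06, -0.18, 0, 0, 0, 5],
    [0.5, 0.063, -0.2, 0.01, 0, 0, 5],
    [0, 0.063, -0.2, 0.01, 0, 0, 5],
    [0, 0.063, -0.2, 0.01, 0, 0, 5],
    [0, 0.063, -0.2, 0.01, 0, 0, 5],
  ],
)

```text
clock: 5.3
position: [400.3, -271.0, 331.6]
ee_rot: [-0.085, 0.996, -0.0, 0.001]
contact_force: [0.3, -0.3, 0.2]
gripper_width: 12.1
grasp_force: 0.0
```

```bash
python3 b.py 2; python3 -c "
import cv2;i=cv2.imread('pics/wrist2.png')[60:330,140:430];cv2.imwrite('pics/c2.png',cv2.resize(i,None,fx=2,fy=2,interpolation=2))"
```

```text
5.3 [ 400.3 -271.   331.6] [-0.3  0.1 -0.1  0.  -1.3 -1.1] [ 0.3 -0.3  0.2]
[-1.  -0.2 -0. ] [ 0. -0. -1.]
wrist rf_module [(array([274.4, 207.1]), 0.67)]
wrist module_grip [(array([273.4, 300. ]), 0.57)]
wrist sink_grip [(array([464.4, 324.3]), 0.85)]
wrist tray [(array([518.2, 270.3]), 0.57)]
scene rf_module [(array([339.9, 308.9]), 0.86)]
scene module_grip [(array([368. , 241.2]), 0.53)]
scene sink_grip [(array([342.1, 309.4]), 0.74), (array([274.4, 189. ]), 0.63)]
scene tray [(array([218.2, 203.7]), 0.57)]
side rf_module [(array([293.9, 178.8]), 0.95)]
side module_grip [(array([264.3, 126.8]), 0.63)]
side sink_grip [(array([267.5, 187.1]), 0.73)]
side tray [(array([277.1, 342.6]), 0.88)]
rf_module 3 [ 466.1 -263.8   16.4] [1.3, 2.9, 4.0]
module_grip 3 [ 535.9 -252.1  158.7] [3.7, 5.1, 1.6]
sink_grip 3 [ 489.8 -158.4  115.6] [132.3, 141.2, 52.6]
tray 3 [514.4 164.3  -2.4] [2.8, 2.8, 4.6]
```

View pics/c2.png

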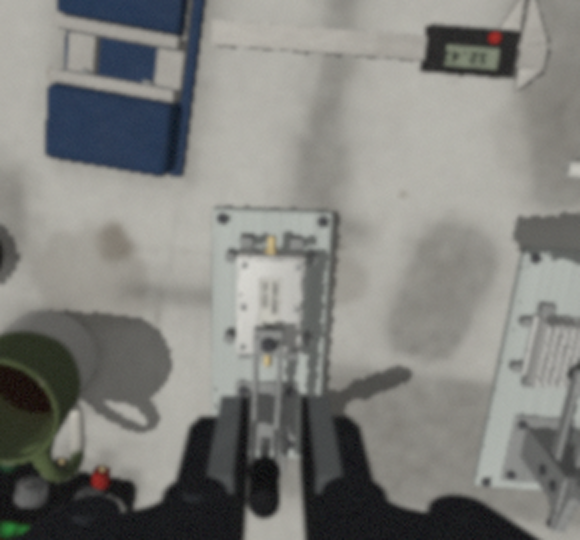

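The crop shows the module's top at (236–303, 255–355), coax at (271,245) and rubber tip at (268,343). The plate's left edge is at x=213 and its top right corner at (337,212). The handle tip is at (263,487), between the fingers.

Run:
```python
from h import *
np.set_printoptions(precision=1,suppress=True)
c=cam(arm.get_image('wrist')); f=lambda p:(p[0]/2+140,p[1]/2+60)
P=[onz(c,f(p),12)[:2] for p in [(213,208),(337,212),(327,405),(213,390)]]
print(*P)
for a,b in [(1,2),(0,3)]: d=P[b]-P[a]; print('yaw',np.arctan2(d[1],d[0]),np.linalg.norm(d))
d=P[0]-P[1]; print('short',np.arctan2(d[0],-d[1]),np.linalg.norm(d))
Q=[onz(c,f(p),42)[:2] for p in [(236,255),(303,256),(302,325),(236,353)]]
print('module',*Q); d=Q[3]-Q[0]; print(np.arctan2(d[1],d[0]),np.linalg.norm(d),np.linalg.norm(Q[0]-Q[1]))
d=Q[0]-Q[1]; print(np.arctan2(d[0],-d[1]))
print('mid front',(Q[0]+Q[1])/2,'coax tip',onz(c,f((271,238)),32)[:2],'rubber',onz(c,f((268,343)),47)[:2])
print('tool yaw',R.from_quat(arm.read_state()['ee_rot']).as_matrix()[:,0])
```

```text
[ 406.7 -316.1] [ 394.4 -225.9] [ 550.5 -202.6] [ 552.7 -295.8]
yaw 0.14859707097774577 157.91928701706337
yaw 0.13825191929322067 147.43419572344845
short 0.136127891289313 91.0171066618134
module [ 431.2 -293.7] [ 424.  -247.2] [ 474.9 -238.5] [ 504.8 -282.6]
0.14971708002497672 74.47551231980712 47.03315648186519
0.15319801138711564
mid front [ 427.6 -270.4] coax tip [ 417.3 -271.2] rubber [ 491.  -260.9]
tool yaw [-1.  -0.2  0. ]
```

Emit:
servo_tool(
  increments=[
    [0, -0.04, -0.003, 0.03, 0, 0, 1.5],
    [0, -0.081, -0.005, 0.06, 0, 0, 1.5],
    [0, -0.081, -0.005, 0.11, 0, 0, 1.5],
    [0, -0.081, -0.005, 0.15, 0, 0, 1.5],
    [0, -0.081, -0.005, 0.167, 0, 0, 1.5],
    [0, -0.081, -0.005, 0.167, 0, 0, 1.5],
  ],
)

```text
clock: 6.85
position: [479.9, -263.1, 162.4]
ee_rot: [-0.071, 0.997, 0.001, -0.002]
contact_force: [-0.9, -0.1, 1.3]
gripper_width: 0.0
grasp_force: 0.0
```

Emit:
servo_tool(
  increments=[
    [0, -0.02, 0, 0, 0, 0, 0],
    [0, -0.03, 0, 0, 0, 0, 0],
    [0, -0.04, 0, 0, 0, 0, 0],
    [0, -0.05, 0, 0, 0, 0, 0],
    [0, -0.06, 0, 0, 0, 0, 0],
    [0, -0.07, 0, 0, 0, 0, 0],
    [0, -0.08, 0, 0, 0, 0, 0],
    [0, -0.09, 0, 0, 0, 0, 0],
    [0, -0.1, 0, 0, 0, 0, 0],
    [0, -0.11, 0, 0, 0, 0, 0],
    [0, -0.11, 0, 0, 0, 0, 0],
    [0, -0.11, 0, 0, 0, 0, 0],
  ],
)

```text
clock: 8.35
position: [589.7, -247.6, 164.0]
ee_rot: [-0.071, 0.997, -0.0, 0.0]
contact_force: [-0.5, -0.0, -0.6]
gripper_width: -0.1
grasp_force: 0.0
```

```bash
python3 b.py 3; python3 -c "
import cv2,numpy as np;a=cv2.imread('pics/side3.png')[60:260,170:370];b=cv2.imread('pics/scene3.png')[190:390,260:460];cv2.imwrite('pics/c3.png',cv2.resize(np.hstack([a,b]),None,fx=2,fy=2,interpolation=2))"
```

```text
8.35 [ 589.7 -247.6  164. ] [-0.1  0.5 -0.  -0.  -1.1 -1.3] [-0.5 -0.  -0.6]
[-1.  -0.1 -0. ] [ 0. -0. -1.]
wrist rf_module [(array([280.1,  50.6]), 0.83)]
wrist module_grip []
wrist sink_grip []
wrist tray []
scene rf_module [(array([342.9, 310.3]), 0.71)]
scene module_grip [(array([379.9, 223.7]), 0.74)]
scene sink_grip [(array([275.8, 189.3]), 0.64)]
scene tray [(array([219.1, 201.3]), 0.95), (array([278.6, 191.5]), 0.75)]
side rf_module []
side module_grip [(array([233.9, 132.2]), 0.83)]
side sink_grip [(array([267.7, 187.9]), 0.74)]
side tray [(array([276.4, 345.2]), 0.89)]
rf_module 2 [ 466.  -265.5   12.7] [2.8, 2.8]
module_grip 2 [ 598.8 -240.7  153.8] [3.2, 3.2]
sink_grip 2 [527.2 -24.4 166.7] [4.4, 4.4]
tray 2 [519.4 169.2   0.2] [0.6, 0.6]
```

View pics/c3.png

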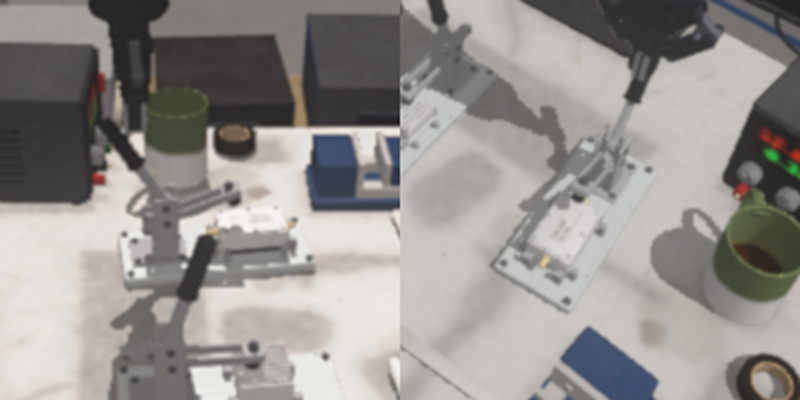

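The handle is about 0.48 rad past vertical (side crop (120,140)) with the arm partly raised at (230,190), and the module is still in place. I'll push on and downwards.

Emit:
servo_tool(
  increments=[
    [0, -0.008, 0, 0.004, 0, 0, 0],
    [0, -0.014, 0, 0.014, 0, 0, 0],
    [0, -0.02, 0, 0.022, 0, 0, 0],
    [0, -0.026, 0, 0.032, 0, 0, 0],
    [0, -0.031, 0, 0.041, 0, 0, 0],
    [0, -0.035, 0, 0.049, 0, 0, 0],
    [0, -0.035, 0, 0.049, 0, 0, 0],
    [0, -0.035, 0, 0.049, 0, 0, 0],
  ],
)

```text
clock: 10.1
position: [624.2, -242.7, 115.0]
ee_rot: [-0.071, 0.997, -0.0, 0.0]
contact_force: [-0.6, 0.6, -0.4]
gripper_width: 0.1
grasp_force: 0.0
```

```bash
python3 b.py 4; python3 -c "
import cv2,numpy as np;a=cv2.imread('pics/side4.png')[60:260,170:370];b=cv2.imread('pics/scene4.png')[190:390,260:460];cv2.imwrite('pics/c4.png',cv2.resize(np.hstack([a,b]),None,fx=2,fy=2,interpolation=2))"
```

```text
10.1 [ 624.2 -242.7  115. ] [-0.1  0.6 -0.   0.  -1.  -1.3] [-0.6  0.6 -0.4]
[-1.  -0.1  0. ] [ 0. -0. -1.]
wrist rf_module []
wrist module_grip []
wrist sink_grip []
wrist tray []
scene rf_module [(array([342.1, 313. ]), 0.81)]
scene module_grip [(array([382.6, 227.9]), 0.48)]
scene sink_grip [(array([277.3, 191.1]), 0.66)]
scene tray [(array([221., 204.]), 0.63)]
side rf_module [(array([295.2, 180.8]), 0.63)]
side module_grip [(array([211.6, 157.4]), 0.55)]
side sink_grip [(array([268.8, 191.6]), 0.78)]
side tray [(array([278.8, 345.6]), 0.97)]
rf_module 2 [ 464.9 -269.9    7.9] [1.4, 1.4]
module_grip 2 [ 645.5 -232.    97.9] [1.2, 1.2]
sink_grip 2 [527.5 -25.7 159.8] [1.8, 1.8]
tray 2 [517.5 163.8  -6.4] [1.9, 1.9]
```

View pics/c4.png

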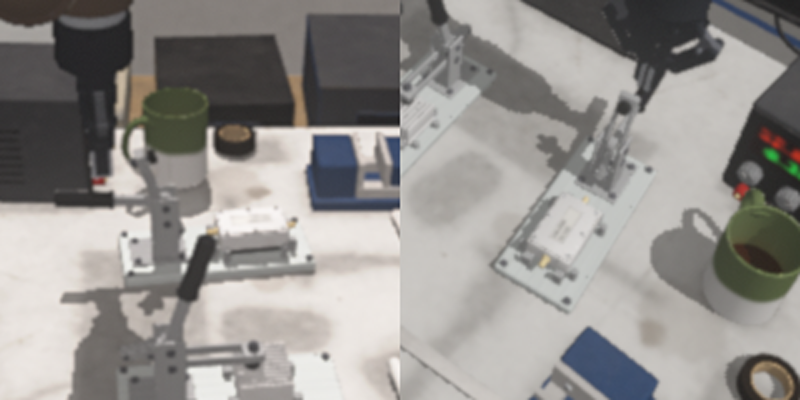

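The handle lies open, near horizontal ((85,198) in the side crop), with the arm upright and the module untouched at (250,225). Next I'll retreat and go over the module.

Emit:
servo_tool(
  increments=[
    [0, 0, 0, -0.06, 0, 0, 0],
    [0.2, 0, 0, -0.12, 0, 0, 0],
    [1, 0.06, 0, -0.125, 0, 0, 0],
    [1, 0.12, 0, -0.125, 0, 0, 0],
    [1, 0.16, 0, -0.125, 0, 0, 0],
    [1, 0.16, 0, -0.08, 0, 0, 0],
    [1, 0.16, 0, -0.03, 0, 0, 0],
    [1, 0.16, 0, 0.01, 0, 0, 0],
    [1, 0.16, 0, 0.03, 0, 0, 0],
    [1, 0.16, 0, 0.03, 0, 0, 0],
  ],
)

```text
clock: 12.1
position: [464.8, -265.1, 83.5]
ee_rot: [-0.071, 0.997, 0.001, -0.002]
contact_force: [-0.4, 0.4, -0.4]
gripper_width: 85.3
grasp_force: 0.0
```

```bash
python3 b.py 5; python3 -c "
import cv2,numpy as np;a=cv2.imread('pics/wrist5.png')
b=cv2.imread('pics/scene5.png')[200:410,260:400];cv2.imwrite('pics/c5.png',np.hstack([cv2.resize(a,(480,360)),cv2.resize(b,(240,360))]))"
```

```text
12.1 [ 464.8 -265.1   83.5] [-0.2  0.4 -0.4 -0.  -0.8 -1.2] [-0.4  0.4 -0.4]
[-1.  -0.1  0. ] [-0.  0. -1.]
wrist rf_module [(array([275.5, 230.9]), 0.74)]
wrist module_grip []
wrist sink_grip []
wrist tray []
scene rf_module [(array([343.4, 310.2]), 0.62)]
scene module_grip [(array([383. , 231.5]), 0.51)]
scene sink_grip [(array([279.5, 190.4]), 0.75)]
scene tray [(array([217.4, 203.3]), 0.84)]
side rf_module [(array([295.2, 179.4]), 0.97)]
side module_grip [(array([212.5, 157.8]), 0.59)]
side sink_grip [(array([263.9, 188.5]), 0.79), (array([212.5, 159.8]), 0.37)]
side tray [(array([278.5, 343.3]), 0.66)]
rf_module 3 [ 467.9 -267.5   14.6] [2.7, 1.9, 1.4]
module_grip 2 [ 643.3 -236.8   92.7] [0.1, 0.1]
sink_grip 2 [533.7 -29.3 162. ] [4.3, 4.3]
tray 2 [513.9 166.8  -0.1] [2.9, 2.9]
```

View pics/c5.png

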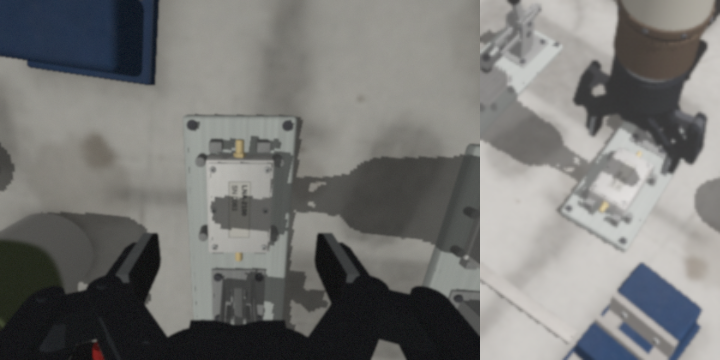

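The fingers straddle the module: its top spans (206–273, 158–253) in the left panel, with no obstruction on the flanks. I'll do a quick centre check.

Run:
```python
from h import *
np.set_printoptions(precision=3,suppress=True)
c=cam(arm.get_image('wrist')); k=560/480
Q=np.array([onz(c,(a*k,b*k),42) for a,b in [(206,158),(271,158),(275,252),(208,253)]]); m=Q.mean(0)
print(m, np.linalg.norm(Q[0]-Q[3]),np.linalg.norm(Q[0]-Q[1]))
for a,b in[(0,3),(1,2)]: d=Q[b]-Q[a]; print(np.arctan2(d[1],d[0]))
print(inc((m[0],m[1],14),down(.145-np.pi)), arm.read_state()['position'])
```

```text
[ 467.075 -263.245   42.   ] 77.06331309055395 45.60572661132541
0.12661692041261632
0.22306310245206767
[-0.002  0.002  0.071  0.002 -0.005 -0.148] [ 465.848 -265.321   84.916]
```

Emit:
servo_tool(
  increments=[
    [1, -0.001, 0.001, 0.025, 0, 0, 0],
    [1, -0.001, 0.001, 0.045, 0, 0, 0],
    [1, -0.001, 0.001, 0.06, 0, 0, 0],
    [1, -0.001, 0.001, 0.07, 0, 0, 0],
    [1, -0.001, 0.001, 0.07, 0, 0, 0],
    [0.5, -0.001, 0.001, 0.07, 0, 0, 0],
    [0.3, -0.001, 0.001, 0.07, 0, 0, 0],
    [0.3, -0.001, 0.001, 0.07, 0, 0, 0],
    [0.3, -0.001, 0.001, 0.07, 0, 0, 0],
    [0.3, -0.001, 0.001, 0.07, 0, 0, 0],
  ],
)

```text
clock: 14.15
position: [467.5, -264.4, 15.8]
ee_rot: [-0.071, 0.997, -0.0, 0.001]
contact_force: [0.1, 0.8, 5.6]
gripper_width: 46.8
grasp_force: 63.4
```

Emit:
servo_tool(
  increments=[
    [0.3, 0, 0, -0.008, 0, 0, 0],
    [0.3, 0, 0, -0.02, 0, 0, 0],
    [0.3, 0, 0, -0.04, 0, 0, 0],
    [0.3, 0, 0, -0.08, 0, 0, 0],
    [0.3, 0, 0, -0.13, 0, 0, 0],
    [0.3, 0, 0, -0.18, 0, 0, 0],
    [0.3, 0, 0, -0.23, 0, 0, 0],
    [0.3, 0, 0, -0.245, 0, 0, 0],
    [0.3, 0, 0, -0.245, 0, 0, 0],
  ],
)

```text
clock: 15.28
position: [466.5, -264.0, 260.3]
ee_rot: [-0.071, 0.997, 0.0, 0.001]
contact_force: [0.3, -0.2, -2.5]
gripper_width: 47.1
grasp_force: 62.8
```

```bash
python3 b.py 6; python3 -c "
import cv2,numpy as np;a=cv2.imread('pics/wrist6.png');b=cv2.imread('pics/side6.png')[40:260,150:400];cv2.imwrite('pics/c6.png',np.hstack([cv2.resize(a,(400,300)),cv2.resize(b,(341,300))]))"
```

```text
15.275 [ 466.5 -264.   260.3] [-0.2  0.2 -0.2 -0.  -1.2 -1.2] [ 0.3 -0.2 -2.5]
[-1.  -0.1 -0. ] [ 0.  0. -1.]
wrist rf_module [(array([276.1, 278.6]), 0.86)]
wrist module_grip []
wrist sink_grip [(array([531.2, 311. ]), 0.9)]
wrist tray [(array([528.8, 311.1]), 0.44)]
scene rf_module [(array([358.7, 233.6]), 0.91)]
scene module_grip [(array([384.2, 230.7]), 0.64)]
scene sink_grip [(array([277. , 189.3]), 0.78)]
scene tray [(array([219. , 201.1]), 0.65)]
side rf_module [(array([300.2,  75.2]), 0.84)]
side module_grip [(array([210.8, 158.9]), 0.63)]
side sink_grip [(array([269.7, 190.2]), 0.65)]
side tray [(array([277.3, 344.5]), 0.89)]
rf_module 3 [ 464.1 -265.   262. ] [2.0, 2.7, 1.0]
module_grip 2 [ 647.7 -236.8   90.8] [0.8, 0.8]
sink_grip 3 [526.1 -25.3 163.1] [2.0, 1.3, 1.6]
tray 3 [551.5 155.6  -0. ] [68.5, 34.8, 34.5]
```

View pics/c6.png

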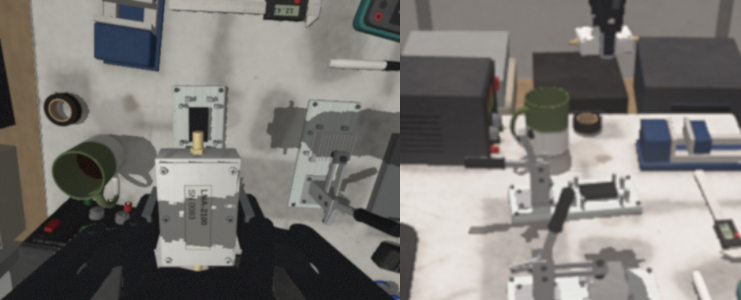

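The module is held level in the fingers, the fixture is empty and the clamp is open. Moving over the tray.

Emit:
servo_tool(
  increments=[
    [0.3, -0.008, 0.03, 0, 0, 0, 0],
    [0.3, -0.02, 0.08, 0, 0, 0, 0],
    [0.3, -0.033, 0.13, 0, 0, 0, 0],
    [0.3, -0.046, 0.18, 0, 0, 0, 0],
    [0.3, -0.058, 0.23, 0, 0, 0, 0],
    [0.3, -0.071, 0.28, 0, 0, 0, 0],
    [0.3, -0.084, 0.33, 0, 0, 0, 0],
    [0.3, -0.096, 0.38, 0, 0, 0, 0],
    [0.3, -0.106, 0.419, 0, 0, 0, 0],
    [0.3, -0.106, 0.419, 0, 0, 0, 0],
    [0.3, -0.106, 0.419, 0.03, 0, 0, 0],
    [0.3, -0.106, 0.419, 0.03, 0, 0, 0],
  ],
)

```text
clock: 17.52
position: [510.6, 164.2, 227.9]
ee_rot: [-0.071, 0.997, -0.001, -0.003]
contact_force: [0.8, 0.0, -1.0]
gripper_width: 46.8
grasp_force: 62.6
```

```bash
python3 b.py 7; python3 -c "
import cv2,numpy as np;a=cv2.imread('pics/wrist7.png');b=cv2.imread('pics/side7.png')[180:420,180:400];cv2.imwrite('pics/c7.png',np.hstack([cv2.resize(a,(420,315)),cv2.resize(b,(289,315))]))"
```

```text
17.525 [510.6 164.2 227.9] [ 0.6  0.2 -0.2 -0.  -1.1 -2. ] [ 0.8  0.  -1. ]
[-1.  -0.1  0. ] [-0. -0. -1.]
wrist rf_module [(array([274.5, 276.1]), 0.55)]
wrist module_grip []
wrist sink_grip [(array([ 13.2, 214.7]), 0.57)]
wrist tray [(array([282. , 180.6]), 0.74)]
scene rf_module [(array([213.7, 134.9]), 0.84)]
scene module_grip [(array([381.2, 228.7]), 0.64)]
scene sink_grip [(array([275.7, 188.8]), 0.6)]
scene tray [(array([217.5, 203.5]), 0.9)]
side rf_module [(array([283.3, 231.6]), 0.96)]
side module_grip [(array([210.7, 156.6]), 0.8)]
side sink_grip [(array([265.2, 189.9]), 0.79)]
side tray [(array([276.6, 346.3]), 0.88)]
rf_module 3 [512.5 158.9 227.8] [4.6, 4.0, 3.1]
module_grip 2 [ 645.  -231.3   98. ] [1.8, 1.8]
sink_grip 3 [530.3 -21.1 163.6] [1.8, 4.2, 6.0]
tray 3 [516.2 170.   -4.5] [1.3, 2.7, 3.9]
```

View pics/c7.png

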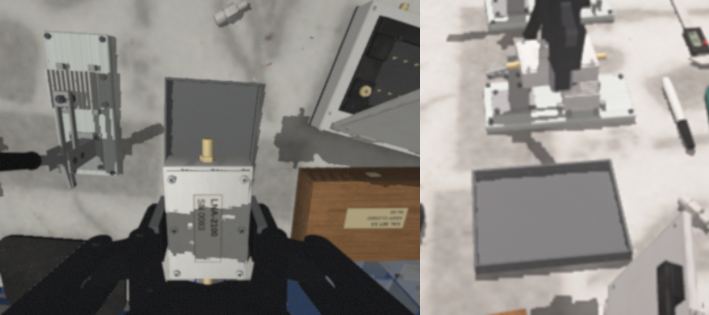

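The module is over the tray (tray at (165–265, 78+) in the wrist view). Lowering gently.

Emit:
servo_tool(
  increments=[
    [0.3, -0.002, 0.002, 0.04, 0, 0, 0],
    [0.3, -0.002, 0.002, 0.085, 0, 0, 0],
    [0.3, -0.002, 0.002, 0.13, 0, 0, 0],
    [0.3, -0.002, 0.002, 0.165, 0, 0, 0],
    [0.3, -0.002, 0.002, 0.19, 0, 0, 0],
    [0.3, -0.002, 0.002, 0.205, 0, 0, 0],
    [0.3, -0.002, 0.002, 0.215, 0, 0, 0],
    [0.3, -0.002, 0.002, 0.22, 0, 0, 0],
    [0.3, -0.002, 0.002, 0.222, 0, 0, 0],
    [0.3, -0.002, 0.002, 0.222, 0, 0, 0],
  ],
)

```text
clock: 19.52
position: [514.2, 168.0, 8.4]
ee_rot: [-0.071, 0.997, 0.0, 0.0]
contact_force: [0.1, -0.0, -0.7]
gripper_width: 47.1
grasp_force: 62.8
```

Emit:
servo_tool(
  increments=[
    [0.3, 0, 0, 0.002, 0, 0, 0],
    [0.3, 0, 0, 0.004, 0, 0, 0],
    [0.3, 0, 0, 0.005, 0, 0, 0],
    [0.3, 0, 0, 0.005, 0, 0, 0],
  ],
)

```text
clock: 20.02
position: [513.9, 167.8, 2.8]
ee_rot: [-0.071, 0.997, -0.0, -0.0]
contact_force: [0.4, -0.3, -1.4]
gripper_width: 47.2
grasp_force: 62.8
```

Emit:
servo_tool(
  increments=[
    [0.3, 0, 0, 0.001, 0, 0, 0],
    [0.3, 0, 0, 0.002, 0, 0, 0],
    [0.3, 0, 0, 0.003, 0, 0, 0],
    [0.3, 0, 0, 0.003, 0, 0, 0],
  ],
)

```text
clock: 20.52
position: [514.0, 167.9, 1.7]
ee_rot: [-0.071, 0.997, -0.0, 0.0]
contact_force: [-3.6, -0.8, 10.9]
gripper_width: 47.3
grasp_force: 69.9
```

Contact at about 11 N: it is seated. Now I'll release it, rise and check.

Emit:
servo_tool(
  increments=[
    [0.62, 0, 0, 0, 0, 0, 0],
    [0.7, 0, 0, 0, 0, 0, 0],
    [0.75, 0, 0, 0, 0, 0, 0],
    [0.75, 0, 0, 0, 0, 0, 0],
    [0.75, 0, 0, -0.02, 0, 0, 0],
    [0.75, 0, 0, -0.05, 0, 0, 0],
    [0.75, 0, 0, -0.1, 0, 0, 0],
    [0.75, 0, 0, -0.15, 0, 0, 0],
    [0.75, 0, 0, -0.21, 0, 0, 0],
    [0.75, 0.03, 0, -0.25, 0, 0, 0],
    [0.75, 0.03, 0, -0.25, 0, 0, 0],
  ],
)

```text
clock: 21.9
position: [484.5, 164.1, 254.0]
ee_rot: [-0.072, 0.997, 0.002, 0.004]
contact_force: [0.2, 0.1, -0.4]
gripper_width: 64.2
grasp_force: 0.0
```

```bash
python3 b.py 8; python3 -c "
import cv2,numpy as np;a=cv2.imread('pics/wrist8.png');b=cv2.imread('pics/side8.png')[80:420,150:400];cv2.imwrite('pics/c8.png',np.hstack([cv2.resize(a,(480,360)),cv2.resize(b,(265,360))]))"
```

```text
21.9 [484.5 164.1 254. ] [ 0.6  0.2 -0.2  0.  -1.2 -2.1] [ 0.2  0.1 -0.4]
[-1.  -0.1 -0. ] [ 0.  0. -1.]
wrist rf_module [(array([279.1, 193. ]), 0.96)]
wrist module_grip []
wrist sink_grip [(array([ 41.5, 232.6]), 0.73)]
wrist tray []
scene rf_module [(array([218.4, 202. ]), 0.73)]
scene module_grip [(array([380.7, 231. ]), 0.78)]
scene sink_grip [(array([277.2, 190.6]), 0.82)]
scene tray [(array([220.1, 201.1]), 0.96)]
side rf_module []
side module_grip [(array([211.2, 161.2]), 0.57)]
side sink_grip [(array([267.7, 188.9]), 0.83)]
side tray [(array([278.3, 347.1]), 0.79)]
rf_module 2 [512.1 169.3   0.7] [3.3, 3.3]
module_grip 2 [ 645.6 -230.7   88. ] [0.5, 0.5]
sink_grip 3 [527.9 -24.5 161. ] [4.7, 1.8, 6.1]
tray 2 [519.3 169.8  -1.5] [2.7, 2.7]
```

View pics/c8.png

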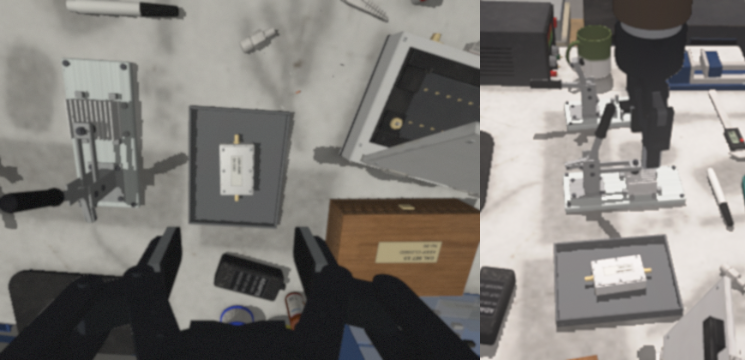

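The module lies flat, label up, in the middle of the tray ((237,170) wrist, (615,275) side). The module's clamp is open, the sink's is shut and the gripper is clear. Handing in.

```bash
python3 -c "
from bench import arm
print(arm.job_done())"
```

```text
the job is handed in; nothing more can be done
None
```

I handed the job in at about 22 s of arm time: the RF module's clamp is wide open, the module lies flat and right way up in the middle of the tray, and the heat sink's clamp is still shut; the hand-in call returned no verdict.

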